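# Put the chocolate figures back on their own packing trays

### The arm

A 6-joint arm with a two-finger parallel gripper is mounted at the origin on the work surface. World frame = base frame: x ahead of the robot, y to its left, z up, the work surface at z = 0. Lengths are in mm, angles in rad, forces in N, time in s.
With the tool pointing down it reaches from about 375 to 925 mm from the base axis. Payload 5.7 kg.
Tool frame: the origin (TCP) lies midway between the tips of the shut fingers; the grasp point (between the pads) lies 19 mm behind it; z points along the fingers, y is the line along which they close (so a half turn about z gives the same grasp; the last joint's range is limited). The gripper opens to 85 mm and grips with 20 to 120 N. Pads are 22 mm wide; open, the fingers measure 114 mm over their backs; the gripper's body (76 mm by 85 mm) begins 54 mm behind the grasp point. The pads swing forward as they close: fully open they stand 13 mm farther back than shut.
Start: joints at [1.225, 0.359, 1.51, -0, 1.272, -0.115], TCP at [137.249, 584.06, 231.267] pointing down, gripper open.
Joint ranges: [-2.97, 2.97], [-1.01, 2.36], [0.21, 2.38], [-0.96, 4.11], [0.2, 2.71], [-2.98, 2.98]. Speed limits (rad/s): [2.39, 2.39, 3.14, 3.14, 3.14, 3.14].

### API

Orientations are given as a unit quaternion [x, y, z, w].
In Python, from bench import r, camera, calibration gives the robot as it stands.
- The arm moves only by the shell command python3 -m inch 'ROWS' [OPENING] [FORCE]. ROWS is JSON, a list of rows, each a list of 6 numbers: the shift along the world's x, y, z each as a share of 0.15 m, from -1 to 1, then the turn, a rotation vector about the world's x, y, z each as a share of 2 rad, from -1 to 1. In form: [[tx, ty, tz, ax, ay, az], ...]. A call has 1 to 5 rows; each row is the pose to reach, as a shift and turn from the pose commanded when the call began; what a row does not reach only later rows make up. A row lasts 1/10 s, in which the tool goes at most 50 mm and 8.59 degrees, less where a joint would pass 70% of its speed; a pose out of reach is approached as far as the arm can. A call with a number of a shift or a turn outside -1 to 1 is refused whole. A call with a gripper value outside its range is refused whole. OPENING is the opening, from -1 (shut) to 1 (fully open), set as the call begins (- or left out, the last holds). The fingers move at their own pace and stop on an object; FORCE is the grip in N (left out, the last holds). Time passes only in rows, so rows that repeat a pose let the fingers close. It gives the time, the measured TCP pose, the force, the opening and the grip force at its end, in the units of the state.
- r.state(): the state, without advancing time (a new reading comes with each control period).
- camera(name): name is "scene" or "side" or "wrist"; returns the picture (384x512x3 uint8, red, green, blue); there is no depth.
- calibration(name): a dict with "intrinsics" (3x3 intrinsics, pixels), "xyz" and "attitude" of the camera in the world. Camera axes: x right, y down, z forward; pixel columns grow to the right and rows downward; lengths in mm; the calibration is good to about 2 mm. A picture is of the moment at which its call begins: read the wrist's pose just before it. calibration takes no time and is no camera call; for the wrist camera it gives the pose at the moment of the call.
- r.hand_in(): hands the job in; it is judged then, once.
The state is a dict: "time": time; "joint_pos": joint angles; "joint_vel": joint speeds; "joint_efforts": joint torques, N m; "ee_pos": TCP position; "eef_rot": TCP orientation; "contact_force": force on the tool from outside, world axes, zero at the start; "moment": the same for the moment, N m; "width": finger opening in mm; "grasp_force": force on a finger pad.
Only numpy, scipy, OpenCV 4.12 (cv2) and the standard library are available. Lean on these libraries where they do the work, as an engineer would, in place of code of your own. Each camera call takes 0.05 s, during which the arm holds its last target. There are 200 camera calls.

### The job

The three chocolate figures stand on each other's packing trays: using the empty wooden board as the waiting place for one of them, move them so that the dark snowman stands on the red tray, the milk-chocolate hare on the green tray and the white bear on the blue tray, each upright in the middle of the white disc, and the wooden board is empty again. The figures are food and break easily: set every one down gently, keep it upright, and never let it touch the bench. Leave the gift box and the ribbon spool where they are.

Things in the scene. Friction and masses are not known exactly. Their poses are not given: they have to be found in the camera images.
- snowman: Snowman of dark, nearly black chocolate with a brimmed hat and cream scarf and buttons. Loose, upright, 94 mm high, about 0.1 kg. Foot of diameter 50, 10 high; round body of diameter 42 from 10 to 60 above the underside (grip it there, any side); round head above. Origin: centre of the underside, z up, x to its back. Starts near the middle of the green tray.
- hare: Hare of mid-brown milk chocolate with two short ears laid back. Loose, upright, 96 mm high, about 0.1 kg. Foot of diameter 50, 10 high; round body of diameter 42 from 10 to 60 above the underside (grip it there, any side); round head above. Origin: centre of the underside, z up, x to its back. Starts near the middle of the blue tray.
- bear: Bear of cream-white chocolate with two round ears. Loose, upright, 92 mm high, about 0.1 kg. Foot of diameter 50, 10 high; round body of diameter 42 from 10 to 60 above the underside (grip it there, any side); round head above. Origin: centre of the underside, z up, x to its back. Starts near the middle of the red tray.
- red_tray: Red plastic packing tray, home of the snowman. Fixed, 110 x 110 mm, floor 8 mm above the bench, rim 4 thick and 14 high, white paper disc of diameter 64 mid-floor. Origin: its middle at bench height (8 mm below the floor), z up. Trays and board stand in a row across the bench in any order, centres at least 170 mm apart in y.
- green_tray: Green plastic packing tray, home of the hare. Fixed, 110 x 110 mm, floor 8 mm above the bench, rim 4 thick and 14 high, white paper disc of diameter 64 mid-floor. Origin: its middle at bench height (8 mm below the floor), z up. Trays and board stand in a row across the bench in any order, centres at least 170 mm apart in y.
- blue_tray: Blue plastic packing tray, home of the bear. Fixed, 110 x 110 mm, floor 8 mm above the bench, rim 4 thick and 14 high, white paper disc of diameter 64 mid-floor. Origin: its middle at bench height (8 mm below the floor), z up. Trays and board stand in a row across the bench in any order, centres at least 170 mm apart in y.
- waiting_board: Flat brown wooden board without rim, 110 x 110 x 8 mm, fixed, with a dark disc of diameter 64 in its middle; empty at the start. Origin: its middle at bench height (8 mm below its top), z up.
- gift_box: Bystander: closed white gift box with gold ribbon, 93 x 93 x 53 mm, loose, beyond the row of trays. Origin: centre of its underside.
- ribbon_spool: Bystander: spool of gold ribbon standing on end, diameter 64, 36 mm high, loose, beyond the row of trays. Origin: centre of its underside.

How it is judged:
By the outcome, as a careful person would: the job done as asked, in the order asked, and still so for the second after the job is handed in, with the robot touching nothing.
It also fails if it takes over 112 s, if anything falls off the work surface, if the arm or the gripper's body presses on something with over 40 N, if the wrist force passes 120 N, or if a joint passes its speed limit or range.

## Working session

There is one attempt and no reset: what is moved stays moved. The work goes in short steps, Python scripts to look and compute and a shell command to move; the robot and the scene stay as the last step left them, time stands still between calls to the robot, and variables do not carry over. Pictures are saved under pics/ and viewed, at most 14 in all, crops included, and the job is handed in when it is done.

```bash
ls; mkdir -p pics
python3 - <<'E'
from bench import r,camera,calibration
import cv2,numpy as np
s=r.state();print(s['time'],s['ee_pos'],s['eef_rot'],s['width'])
for n in("scene","side"):
    im=camera(n);np.save(f"pics/{n}.npy",im);cv2.imwrite(f"pics/{n}1.png",im[...,::-1]);print(calibration(n))
a=np.hstack([np.load("pics/scene.npy"),np.load("pics/side.npy")])
E
```

```text
pics
0.0 [137.03615537 583.43886938 230.44751694] [ 1.15123518e-01  9.93350751e-01 -9.07126983e-04 -1.97025736e-04] 85.23475254530013
{'intrinsics': array([[347.8264383 ,   0.        , 264.32206531],
       [  0.        , 347.8264383 , 184.09252688],
       [  0.        ,   0.        ,   1.        ]]), 'xyz': array([ 852.68913948, -414.25736378,  817.79216714]), 'attitude': array([ 0.92951556,  0.25445446, -0.07360817, -0.25658445])}
{'intrinsics': array([[419.7318627 ,   0.        , 256.15397159],
       [  0.        , 419.7318627 , 193.46917482],
       [  0.        ,   0.        ,   1.        ]]), 'xyz': array([249.63732299, 760.47673157, 641.17179372]), 'attitude': array([-0.17879493,  0.87093848, -0.44673854,  0.09961529])}
```

View pics/scene1.png

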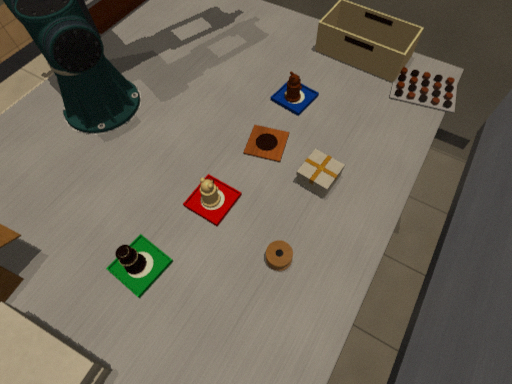

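View pics/side1.png

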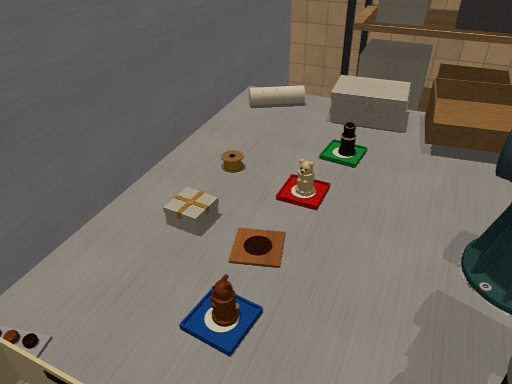

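The scene view shows the blue tray with the hare at about (295,97), the empty board at (267,143), the red tray with the bear at (213,200) and the green tray with the snowman at (140,265). In the side view they are at (222,318), (258,247), (304,191) and (344,152). Next I'll fit the tray and figure poses in both views.

```bash
cat > vis.py <<'E'
import cv2,numpy as np
from scipy.spatial.transform import Rotation as R
from scipy.optimize import minimize
def proj(P,c):
    q=R.from_quat(c['attitude']).inv().apply(np.asarray(P,float)-c['xyz'])
    return (q@c['intrinsics'].T)[:,:2]/q[:,2:]
def plane(uv,z,c):
    d=R.from_quat(c['attitude']).apply(np.linalg.inv(c['intrinsics'])@[uv[0],uv[1],1])
    return c['xyz']+d*(z-c['xyz'][2])/d[2]
def blob(m,seed=None):
    n,l,s,_=cv2.connectedComponentsWithStats(m.astype(np.uint8))
    return l==1+np.argmax(s[1:,4])
S=8
def hullmask(p,o,sz,f=1):
    M=np.zeros((sz*S,sz*S),np.uint8)
    h=cv2.convexHull(((p-o)*S).astype(np.float32)).round().astype(np.int32)
    cv2.fillConvexPoly(M,h,1);return M
def trayfit(obs,x0,h,w=55):
    # obs: list of (mask,cal)
    T=[]
    for m,c in obs:
        y,x=np.nonzero(m);cen=np.array([x.mean(),y.mean()]);o=np.floor(cen-64)
        pts=np.stack([x,y],1)[:,None,:]+np.array([[0,0],[1,0],[0,1],[1,1]])[None]-.5
        T.append((hullmask(pts.reshape(-1,2),o,128),o,c))
    def cost(p):
        a=p[2];u=np.array([[1,1],[1,-1],[-1,-1],[-1,1]])*w@np.array([[np.cos(a),np.sin(a)],[-np.sin(a),np.cos(a)]])+p[:2]
        P=np.vstack([np.c_[u,[0]*4],np.c_[u,[h]*4]])
        return sum((hullmask(proj(P,c),o,128)!=t).sum()/t.sum() for t,o,c in T)
    b=min((minimize(cost,[*x0,a],method='Nelder-Mead',options=dict(initial_simplex=[[*x0,a],[x0[0]+8,x0[1],a],[x0[0],x0[1]+8,a],[*x0,a+.2]],xatol=.05,fatol=1e-5)) for a in(-.4,0,.4)),key=lambda r:r.fun)
    return b.x,b.fun
E
cat > m1.py <<'E'
from bench import calibration
from vis import *
C={n:calibration(n) for n in("scene","side")};I={n:np.load(f"pics/{n}.npy") for n in C}
seeds=dict(blue=((295,97),(222,318)),board=((267,143),(258,247)),red=((213,200),(304,191)),green=((140,265),(344,152)))
for k,sd in seeds.items():
    obs=[]
    for n,s in zip(C,sd):
        hsv=cv2.cvtColor(I[n],cv2.COLOR_RGB2HSV).astype(int);H,Sa,V=[hsv[...,i] for i in range(3)]
        m={'blue':(abs(H-115)<15)&(Sa>120)&(V>40),'green':(abs(H-65)<15)&(Sa>120)&(V>30),'red':((H<5)|(H>173))&(Sa>190)&(V>50),'board':(H>3)&(H<22)&(Sa>110)}[k]
        yy,xx=np.indices(m.shape);m=m&(np.hypot(xx-s[0],yy-s[1])<55);m=blob(m);obs.append((m,C[n]))
    x0=[plane(s,8,C[n])[:2] for n,s in zip(C,sd)]
    h=8 if k=='board' else 14
    f=lambda o,x:(trayfit(o,x,h))
    print(k,[v.round() for v in x0],[m.sum() for m,_ in obs],f(obs,x0[0]),f(obs[:1],x0[0])[0],f(obs[1:],x0[1])[0])
E
python3 m1.py
python3 - <<'E'
import sys;sys.path.insert(0,'.')
import cv2,numpy as np
a=np.load('pics/scene.npy');b=np.load('pics/side.npy')
c=lambda im,x,y:cv2.resize(im[y-45:y+35,x-33:x+33],(198,240),interpolation=cv2.INTER_NEAREST)
g=np.vstack([np.hstack([c(a,295,92),c(a,213,200),c(a,140,265)]),np.hstack([c(b,222,310),c(b,304,191),c(b,344,152)])])
cv2.imwrite('pics/crops.png',g[...,::-1])
E
```

```text
blue [array([519., 329.]), array([513., 336.])] [np.int64(582), np.int64(2075)] (array([ 5.14100617e+02,  3.34098857e+02, -1.34319125e-01]), np.float64(0.13024191540389313)) [ 5.12819963e+02  3.32568597e+02 -1.41831905e-01] [ 5.14762711e+02  3.35450006e+02 -1.30696175e-01]
board [array([535., 125.]), array([528., 136.])] [np.int64(1119), np.int64(1706)] (array([5.31177932e+02, 1.29804683e+02, 2.54658727e-01]), np.float64(0.041233233328866276)) [5.30918055e+02 1.29452950e+02 2.51132124e-01] [5.31399670e+02 1.29922936e+02 2.52853323e-01]
red [array([ 508., -110.]), array([ 502., -107.])] [np.int64(995), np.int64(797)] (array([ 5.04065027e+02, -1.07708202e+02, -2.91155859e-02]), np.float64(0.05895139366046245)) [ 5.03086425e+02 -1.08064961e+02 -3.47898373e-02] [ 5.04833177e+02 -1.07361175e+02 -2.32645384e-02]
green [array([ 459., -344.]), array([ 455., -345.])] [np.int64(1375), np.int64(573)] (array([ 4.57141238e+02, -3.43125834e+02, -1.04137047e-01]), np.float64(0.07219241718459594)) [ 4.56800934e+02 -3.43214563e+02 -1.05825493e-01] [ 4.58001662e+02 -3.43207638e+02 -8.99139758e-02]
```

View pics/crops.png

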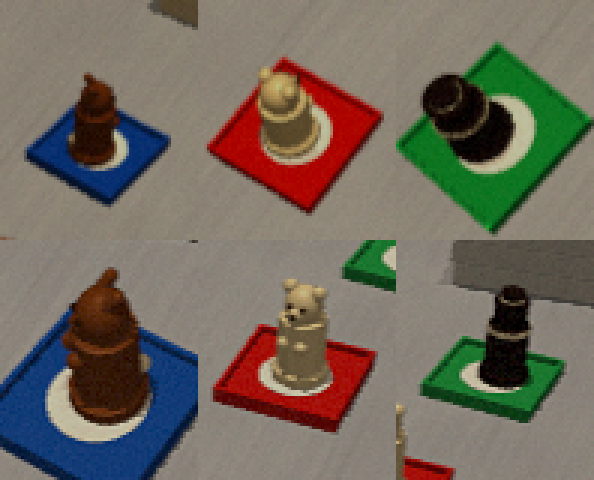

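The crops show all three figures upright and slightly off the disc centres. I can read the foot edges off them, so I'll triangulate the feet from those.

```bash
cat > feet.py <<'E'
from bench import calibration
from vis import *
from scipy.optimize import least_squares
C={n:calibration(n) for n in("scene","side")}
t=np.linspace(0,6.283,90);U=np.c_[np.cos(t),np.sin(t)]*25
D=dict(hare=((514,334),(285,301,102.7),(211.7,239,326.7)),bear=((504,-108),(201.3,221.3,208.3),(296.3,315,196.3)),snow=((457,-343),(None,146.7,274.3),(339,355.7,156.3)))
for k,(x0,a,b) in D.items():
    def res(p):
        o=[]
        for n,e in zip(C,(a,b)):
            q=proj(np.vstack([np.c_[U+p,[z]*90] for z in(8,18) for z in [z]]),C[n])
            for v,w in zip(e,(q[:,0].min(),q[:,0].max(),q[:,1].max())):
                if v is not None:o.append(w-v+.5*0)
        return np.array(o)
    s=least_squares(res,x0);print(k,s.x.round(1),(s.x-x0).round(1),s.fun.round(1))
E
python3 feet.py; python3 -c "
from bench import r
from scipy.spatial.transform import Rotation as R
s=r.state();print(R.from_quat(s['eef_rot']).as_matrix().round(3))"
```

```text
hare [510.5 327.7] [-3.5 -6.3] [-0.4 -0.5 -0.6 -0.3 -0.2 -0.3]
bear [ 501.4 -110.8] [-2.6 -2.8] [-0.6 -1.1 -0.9 -1.2 -0.5 -0.5]
snow [ 447.6 -346.8] [-9.4 -3.8] [-0.8 -0.3 -0.8 -0.1  0.2]
[[-0.973  0.229 -0.001]
 [ 0.229  0.973 -0.002]
 [ 0.    -0.002 -1.   ]]
```

```bash
python3 -m inch '[[0.8,-1,-0.2,0,0,0],[0.8,-1,-0.2,0,0,0],[0.8,-1,-0.2,0,0,0],[0.8,-1,-0.2,0,0,0]]' 1
python3 -m inch '[[0.8,-1,-0.2,0,0,0],[0.8,-1,-0.2,0,0,0],[0.8,-1,-0.2,0,0,0],[0.8,-1,-0.2,0,0,0]]'
python3 -m inch '[[0.6,-1,0,0,0,0],[0.6,-1,0,0,0,0],[0.6,-1,0,0,0,0],[0.6,-1,0,0,0,0]]'
python3 -m inch '[[0.228,-1,0,0,0,0],[0.228,-1,0,0,0,0],[0.228,-1,0,0,0,0],[0.228,-1,0,0,0,0]]'
python3 -m inch '[[0,-0.632,0,0,0,0],[0,-0.632,0,0,0,0],[0,-0.632,0,0,0,0],[0,-0.632,0,0,0,0]]'
python3 - <<'E'
from bench import r,camera,calibration
import cv2
c=calibration("wrist");im=camera("wrist");cv2.imwrite("pics/w1.png",im[...,::-1]);print(c['xyz'],c['attitude'],c['intrinsics'][0])
from vis import *
for n,p in dict(foot=[501.4,-110.8,8],neck=[501.4,-110.8,68],disc=[504,-107.7,8]).items():print(n,proj([p],c))
print(r.state()['ee_pos'],r.state()['joint_pos'])
E
```

```text
time: 0.5
ee_pos: [257.8, 431.9, 200.6]
eef_rot: [0.115, 0.993, -0.001, -0.0]
contact_force: [0.4, 0.9, 0.5]
width: 85.3
grasp_force: 0.0
time: 0.9
ee_pos: [378.1, 282.0, 170.8]
eef_rot: [0.115, 0.993, -0.0, -0.0]
contact_force: [1.1, 0.9, 0.0]
width: 85.4
grasp_force: 0.0
time: 1.3
ee_pos: [469.1, 130.8, 171.2]
eef_rot: [0.116, 0.993, -0.0, 0.001]
contact_force: [-0.3, 0.9, -0.1]
width: 85.5
grasp_force: 0.0
time: 1.7
ee_pos: [503.3, -21.2, 171.4]
eef_rot: [0.118, 0.993, -0.001, 0.001]
contact_force: [0.5, 0.9, 0.7]
width: 85.3
grasp_force: 0.0
time: 2.1
ee_pos: [501.0, -110.8, 170.9]
eef_rot: [0.116, 0.993, 0.0, -0.001]
contact_force: [0.7, -0.1, 0.5]
width: 85.0
grasp_force: 0.0
[433.36713781 -92.96058901 313.44718234] [0.77700917 0.61400581 0.08634216 0.10862155] [291.19016174   0.         260.20755859]
foot [[258.4621399  178.97512735]]
neck [[258.1217362  194.34712233]]
disc [[261.8243476  180.61801956]]
[ 500.8637429  -109.83809603  170.91101429] [-3.51088295e-01  3.02151605e-01  1.76852830e+00  6.69494510e-04
  1.07232407e+00 -1.69058956e+00]
```

View pics/w1.png

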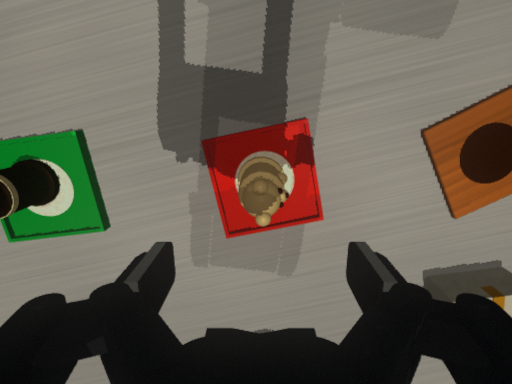

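The wrist view shows the bear in the middle of the fingers (foot about (262,178), disc about (265,180)), which agrees with the fit. I'll descend and grip.

```bash
python3 -m inch '[[0,0.013,-0.2,0,0,0],[0,0.013,-0.4,0,0,0],[0,0.013,-0.6,0,0,0],[0,0.013,-0.78,0,0,0],[0,0.013,-0.893,0,0,0]]'
python3 -m inch '[[0,0,0,0,0,0],[0,0,0,0,0,0],[0,0,0,0,0,0],[0,0,0,0,0,0],[0,0,0,0,0,0]]' -0.2 20
python3 -m inch '[[0,0,0,0,0,0],[0,0,0,0,0,0],[0,0,0,0,0,0]]'
```

```text
time: 2.65
ee_pos: [500.0, -106.2, 35.5]
eef_rot: [0.114, 0.993, 0.001, -0.002]
contact_force: [-1.0, -0.2, 1.2]
width: 85.2
grasp_force: 0.0
time: 3.15
ee_pos: [502.4, -108.7, 38.5]
eef_rot: [0.115, 0.993, -0.0, 0.001]
contact_force: [-0.1, 2.6, 6.8]
width: 41.4
grasp_force: 21.1
time: 3.45
ee_pos: [502.4, -108.7, 38.5]
eef_rot: [0.115, 0.993, 0.0, 0.001]
contact_force: [-0.1, 3.9, 7.8]
width: 41.4
grasp_force: 21.1
```

```bash
python3 -m inch '[[0,0,0.05,0,0,0],[0,0,0.25,0,0,0],[0,0,0.5,0,0,0],[0,0,0.75,0,0,0],[0,0,0.893,0,0,0]]'
python3 -m inch '[[0.04,0.15,0,0,0,0],[0.08,0.35,0,0,0,0],[0.1,0.55,0,0,0,0],[0.1,0.72,0,0,0,0],[0.1,0.795,0,0,0,0]]'
python3 -m inch '[[0.04,0.2,0,0,0,0],[0.08,0.4,0,0,0,0],[0.1,0.6,0,0,0,0],[0.1,0.72,0,0,0,0],[0.1,0.795,0,0,0,0]]'
python3 -m inch '[[0,0,-0.2,0,0,0],[0,0,-0.4,0,0,0],[0,0,-0.6,0,0,0],[0,0,-0.75,0,0,0],[0,0,-0.82,0,0,0]]'
python3 -m inch '[[0,0,-0.02,0,0,0],[0,0,-0.04,0,0,0],[0,0,-0.05,0,0,0],[0,0,-0.06,0,0,0],[0,0,-0.06,0,0,0]]'
```

```text
time: 3.95
ee_pos: [502.4, -109.4, 174.7]
eef_rot: [0.115, 0.993, -0.001, 0.002]
contact_force: [0.8, -0.5, -0.7]
width: 41.6
grasp_force: 20.8
time: 4.45
ee_pos: [515.9, 12.1, 171.7]
eef_rot: [0.114, 0.993, 0.0, -0.0]
contact_force: [0.9, -0.4, -1.3]
width: 40.9
grasp_force: 20.9
time: 4.95
ee_pos: [531.4, 130.5, 171.4]
eef_rot: [0.115, 0.993, -0.0, 0.0]
contact_force: [-0.1, 0.3, -1.8]
width: 41.2
grasp_force: 21.0
time: 5.45
ee_pos: [530.0, 128.7, 46.4]
eef_rot: [0.115, 0.993, -0.001, -0.002]
contact_force: [-0.2, 0.3, -1.3]
width: 40.9
grasp_force: 20.9
time: 5.95
ee_pos: [531.9, 129.7, 39.8]
eef_rot: [0.115, 0.993, 0.0, 0.001]
contact_force: [0.3, -0.4, -1.0]
width: 41.5
grasp_force: 20.9
```

```bash
python3 -m inch '[[0,0,-0.002,0,0,0],[0,0,-0.004,0,0,0],[0,0,-0.006,0,0,0],[0,0,-0.006,0,0,0],[0,0,-0.006,0,0,0]]'
python3 -m inch '[[0,0,-0.002,0,0,0],[0,0,-0.004,0,0,0],[0,0,-0.004,0,0,0],[0,0,-0.004,0,0,0]]'
python3 -m inch '[[0,0,-0.002,0,0,0],[0,0,-0.003,0,0,0],[0,0,-0.003,0,0,0],[0,0,-0.003,0,0,0]]'
```

```text
time: 6.45
ee_pos: [531.5, 129.8, 38.5]
eef_rot: [0.115, 0.993, -0.0, 0.0]
contact_force: [-0.6, 0.1, 2.3]
width: 41.5
grasp_force: 21.2
time: 6.85
ee_pos: [531.5, 129.8, 38.5]
eef_rot: [0.115, 0.993, 0.0, 0.0]
contact_force: [-2.7, 0.7, 8.3]
width: 41.5
grasp_force: 21.9
time: 7.25
ee_pos: [531.5, 129.8, 38.5]
eef_rot: [0.115, 0.993, 0.0, 0.0]
contact_force: [-4.1, -0.3, 13.6]
width: 41.3
grasp_force: 22.2
```

```bash
python3 -m inch '[[0,0,0.004,0,0,0],[0,0,0.006,0,0,0],[0,0,0.006,0,0,0]]'
python3 -m inch '[[0,0,0,0,0,0],[0,0,0,0,0,0],[0,0,0,0,0,0]]' 0.1
python3 -m inch '[[0,0,0,0,0,0],[0,0,0,0,0,0],[0,0,0,0,0,0],[0,0,0,0,0,0]]' 1
python3 -m inch '[[0,0,0.1,0,0,0],[0,0,0.3,0,0,0],[0,0,0.6,0,0,0],[0,0,0.894,0,0,0],[0,0,0.894,0,0,0]]'
python3 - <<'E'
from bench import r,camera,calibration
import cv2
for n in("scene","side"):
    im=camera(n);c=im[100:190,210:310] if n=="scene" else im[190:280,205:305]
    cv2.imwrite(f"pics/{n}2.png",cv2.resize(c[...,::-1],(400,360)))
a=[cv2.imread(f"pics/{n}2.png") for n in("scene","side")];cv2.imwrite("pics/b2.png",cv2.hconcat(a))
E
```

```text
time: 7.55
ee_pos: [531.5, 129.8, 38.5]
eef_rot: [0.115, 0.993, 0.0, 0.0]
contact_force: [-3.1, -0.1, 6.8]
width: 41.4
grasp_force: 21.5
time: 7.85
ee_pos: [531.4, 129.7, 38.0]
eef_rot: [0.115, 0.993, -0.0, -0.0]
contact_force: [-0.5, -0.5, 0.4]
width: 46.9
grasp_force: 0.0
time: 8.25
ee_pos: [531.5, 129.7, 38.2]
eef_rot: [0.115, 0.993, -0.0, -0.0]
contact_force: [-1.6, -0.0, -0.4]
width: 85.2
grasp_force: 0.0
time: 8.75
ee_pos: [535.9, 130.3, 178.4]
eef_rot: [0.115, 0.993, 0.001, 0.006]
contact_force: [0.6, -0.0, -0.1]
width: 85.5
grasp_force: 0.0
```

View pics/b2.png

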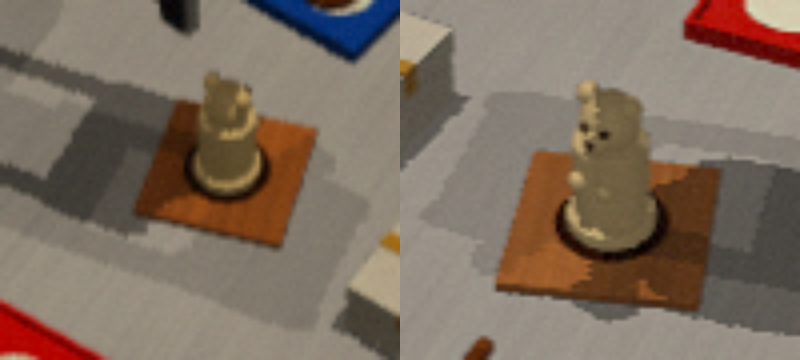

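The bear stands upright, centred on the board's dark disc. Next is the snowman.

```bash
python3 -m inch '[[-0.05,-0.25,0,0,0,0],[-0.1,-0.5,0,0,0,0],[-0.14,-0.794,0,0,0,0],[-0.14,-0.794,0,0,0,0]]'
python3 -m inch '[[-0.05,-0.25,0,0,0,0],[-0.1,-0.5,0,0,0,0],[-0.14,-0.794,0,0,0,0],[-0.14,-0.794,0,0,0,0]]'
python3 -m inch '[[-0.05,-0.25,0,0,0,0],[-0.1,-0.5,0,0,0,0],[-0.14,-0.794,0,0,0,0],[-0.14,-0.794,0,0,0,0]]'
python3 -m inch '[[-0.05,-0.25,0,0,0,0],[-0.1,-0.5,0,0,0,0],[-0.14,-0.794,0,0,0,0],[-0.14,-0.794,0,0,0,0],[-0.14,-0.794,0,0,0,0]]'
cat > wr.py <<'E'
import sys
from bench import r,camera,calibration
from vis import *
x,y,dx,dy,name=*map(float,sys.argv[1:5]),sys.argv[5]
c=calibration("wrist");im=camera("wrist")[...,::-1].copy()
t=np.linspace(0,6.283,60)
for X,Y,z,rad,col in((x,y,8,25,(0,255,255)),(x,y,18,25,(255,0,255)),(dx,dy,8,32,(255,255,0))):
    q=proj(np.c_[X+rad*np.cos(t),Y+rad*np.sin(t),0*t+z],c);im=cv2.polylines(im,[(q*16).astype(np.int32)],True,col,1,0,4)
q=proj([[x,y,8]],c)[0];u,v=np.clip(q.astype(int),80,[432,304])
g=cv2.resize(im[v-80:v+80,u-80:u+80],(560,560),interpolation=cv2.INTER_NEAREST);cv2.imwrite(name,g)
print(r.state()['ee_pos'],r.state()['joint_pos'].round(2) if hasattr(r.state()['joint_pos'],'round') else r.state()['joint_pos'])
print("1px mm",(c['xyz'][2]-8)/c['intrinsics'][0,0],"img right in world",R.from_quat(c['attitude']).as_matrix()[:,0].round(2))
E
python3 wr.py 447.6 -346.8 457.1 -343.1 pics/w2.png
```

```text
time: 9.25
ee_pos: [508.3, 6.6, 170.5]
eef_rot: [0.117, 0.993, -0.001, -0.002]
contact_force: [0.4, 0.4, -0.1]
width: 85.2
grasp_force: 0.0
time: 9.65
ee_pos: [488.5, -112.1, 171.0]
eef_rot: [0.117, 0.993, -0.001, -0.001]
contact_force: [0.0, 0.5, -0.4]
width: 85.2
grasp_force: 0.0
time: 10.05
ee_pos: [468.4, -231.1, 171.3]
eef_rot: [0.117, 0.993, -0.001, -0.0]
contact_force: [0.4, 0.9, 0.1]
width: 85.2
grasp_force: 0.0
time: 10.55
ee_pos: [447.3, -345.6, 171.0]
eef_rot: [0.116, 0.993, 0.001, -0.001]
contact_force: [-0.6, 0.7, 0.2]
width: 85.4
grasp_force: 0.0
[ 447.28876416 -344.72084318  171.10318108] [-0.78  0.37  1.66  0.    1.12 -2.12]
1px mm 1.0494484702938247 img right in world [0.23 0.97 0.  ]
```

View pics/w2.png

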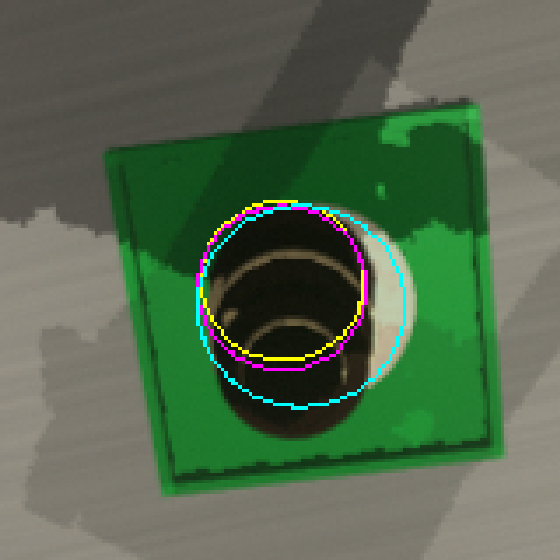

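The wrist overlay agrees with the fit to within about 2 mm, with the snowman's foot edges at 208 and 372 in the crop. I'll grip it and carry it to the red tray.

```bash
python3 -m inch '[[0,0,-0.2,0,0,0],[0,0,-0.4,0,0,0],[0,0,-0.6,0,0,0],[0,0,-0.78,0,0,0],[0,0,-0.893,0,0,0]]'
python3 -m inch '[[0,0,0,0,0,0],[0,0,0,0,0,0],[0,0,0,0,0,0],[0,0,0,0,0,0],[0,0,0,0,0,0]]' -0.2 20
python3 -m inch '[[0,0,0,0,0,0],[0,0,0,0,0,0],[0,0,0,0,0,0]]'
python3 -m inch '[[0,0,0.05,0,0,0],[0,0,0.25,0,0,0],[0,0,0.5,0,0,0],[0,0,0.75,0,0,0],[0,0,0.893,0,0,0]]'
```

```text
time: 11.1
ee_pos: [446.7, -343.1, 36.1]
eef_rot: [0.114, 0.993, 0.001, -0.002]
contact_force: [-1.2, 0.4, 0.2]
width: 85.6
grasp_force: 0.0
time: 11.6
ee_pos: [448.3, -346.9, 39.6]
eef_rot: [0.115, 0.993, -0.0, 0.001]
contact_force: [0.9, 3.0, 5.0]
width: 41.6
grasp_force: 20.9
time: 11.9
ee_pos: [448.3, -346.9, 39.6]
eef_rot: [0.115, 0.993, -0.0, 0.001]
contact_force: [1.3, 3.4, 7.1]
width: 41.6
grasp_force: 21.0
time: 12.4
ee_pos: [448.1, -347.8, 175.8]
eef_rot: [0.115, 0.993, -0.001, 0.001]
contact_force: [1.2, 0.4, -1.3]
width: 41.3
grasp_force: 20.7
```

```bash
python3 -m inch '[[0.05,0.15,0,0,0,0],[0.1,0.35,0,0,0,0],[0.15,0.55,0,0,0,0],[0.188,0.72,0,0,0,0],[0.188,0.797,0,0,0,0]]'
python3 -m inch '[[0.05,0.2,0,0,0,0],[0.1,0.4,0,0,0,0],[0.15,0.6,0,0,0,0],[0.188,0.72,0,0,0,0],[0.188,0.797,0,0,0,0]]'
python3 -m inch '[[0,0,-0.2,0,0,0],[0,0,-0.4,0,0,0],[0,0,-0.6,0,0,0],[0,0,-0.75,0,0,0],[0,0,-0.82,0,0,0]]'
python3 -m inch '[[0,0,-0.02,0,0,0],[0,0,-0.04,0,0,0],[0,0,-0.05,0,0,0],[0,0,-0.056,0,0,0],[0,0,-0.056,0,0,0]]'
python3 -m inch '[[0,0,-0.003,0,0,0],[0,0,-0.006,0,0,0],[0,0,-0.008,0,0,0],[0,0,-0.008,0,0,0],[0,0,-0.008,0,0,0]]'
```

```text
time: 12.9
ee_pos: [475.5, -225.2, 172.7]
eef_rot: [0.115, 0.993, 0.0, -0.0]
contact_force: [-1.1, 0.0, -0.2]
width: 41.4
grasp_force: 20.9
time: 13.4
ee_pos: [504.3, -106.9, 172.6]
eef_rot: [0.115, 0.993, -0.0, 0.0]
contact_force: [0.0, 0.1, -0.8]
width: 41.4
grasp_force: 20.9
time: 13.9
ee_pos: [502.3, -107.9, 47.6]
eef_rot: [0.115, 0.993, 0.0, -0.002]
contact_force: [0.4, -0.1, -2.0]
width: 41.2
grasp_force: 20.9
time: 14.4
ee_pos: [504.3, -107.8, 41.5]
eef_rot: [0.115, 0.993, -0.0, 0.001]
contact_force: [0.5, -0.6, -1.4]
width: 41.3
grasp_force: 20.9
time: 14.9
ee_pos: [503.9, -107.6, 39.7]
eef_rot: [0.115, 0.993, -0.0, -0.0]
contact_force: [-0.4, 0.0, -1.2]
width: 41.6
grasp_force: 20.9
```

```bash
python3 -m inch '[[0,0,-0.002,0,0,0],[0,0,-0.003,0,0,0],[0,0,-0.003,0,0,0],[0,0,-0.003,0,0,0]]'
```

```text
time: 15.3
ee_pos: [503.8, -107.6, 39.6]
eef_rot: [0.115, 0.993, -0.0, 0.0]
contact_force: [-0.9, 1.9, 4.5]
width: 41.3
grasp_force: 21.4
```

```bash
python3 -m inch '[[0,0,0,0,0,0],[0,0,0,0,0,0],[0,0,0,0,0,0]]' 0.1
python3 -m inch '[[0,0,0,0,0,0],[0,0,0,0,0,0],[0,0,0,0,0,0],[0,0,0,0,0,0]]' 1
python3 -m inch '[[0,0,0.1,0,0,0],[0,0,0.3,0,0,0],[0,0,0.6,0,0,0],[0,0,0.9,0,0,0],[0,0,0.9,0,0,0]]'
python3 - <<'E'
from bench import camera
import cv2
im=camera("scene")[155:245,165:265];sd=camera("side")[140:230,255:355]
cv2.imwrite("pics/b3.png",cv2.hconcat([cv2.resize(c[...,::-1],(400,360)) for c in(im,sd)]))
E
```

```text
time: 15.6
ee_pos: [503.9, -107.6, 39.2]
eef_rot: [0.115, 0.993, -0.0, 0.0]
contact_force: [-0.6, 0.5, -0.4]
width: 47.0
grasp_force: 0.0
time: 16.0
ee_pos: [503.9, -107.6, 39.2]
eef_rot: [0.115, 0.993, -0.0, -0.0]
contact_force: [-0.5, -0.2, 1.1]
width: 85.3
grasp_force: 0.0
time: 16.5
ee_pos: [508.0, -109.0, 180.2]
eef_rot: [0.115, 0.993, -0.001, 0.005]
contact_force: [0.4, 0.1, -0.1]
width: 85.8
grasp_force: 0.0
```

View pics/b3.png

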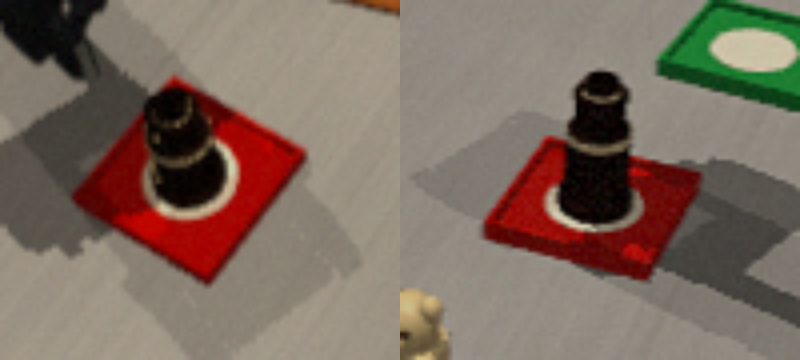

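The snowman is upright and centred on the red tray's disc. Next is the hare.

```bash
python3 -m inch '[[0,0.25,0,0,0,0],[0.01,0.5,0,0,0,0],[0.015,0.75,0,0,0,0],[0.015,0.968,0,0,0,0],[0.015,0.968,0,0,0,0]]'
python3 -m inch '[[0,0.25,0,0,0,0],[0.01,0.5,0,0,0,0],[0.015,0.75,0,0,0,0],[0.015,0.968,0,0,0,0],[0.015,0.968,0,0,0,0]]'
python3 -m inch '[[0,0.25,0,0,0,0],[0.01,0.5,0,0,0,0],[0.015,0.75,0,0,0,0],[0.015,0.968,0,0,0,0],[0.015,0.968,0,0,0,0]]'
python3 wr.py 510.5 327.7 514.1 334.5 pics/w3.png
```

```text
time: 17.1
ee_pos: [504.1, 41.0, 172.4]
eef_rot: [0.114, 0.994, 0.001, -0.002]
contact_force: [0.0, 0.1, -0.4]
width: 85.5
grasp_force: 0.0
time: 17.6
ee_pos: [507.5, 185.3, 172.8]
eef_rot: [0.114, 0.994, 0.0, -0.001]
contact_force: [-0.7, -1.2, 0.1]
width: 85.2
grasp_force: 0.0
time: 18.1
ee_pos: [510.5, 330.2, 172.9]
eef_rot: [0.114, 0.993, 0.0, -0.001]
contact_force: [-0.1, -0.5, 0.6]
width: 85.5
grasp_force: 0.0
[510.19971302 328.14707787 172.75922834] [ 0.46  0.43  1.56 -0.    1.16 -0.88]
1px mm 1.0556999975455428 img right in world [0.23 0.97 0.  ]
```

View pics/w3.png

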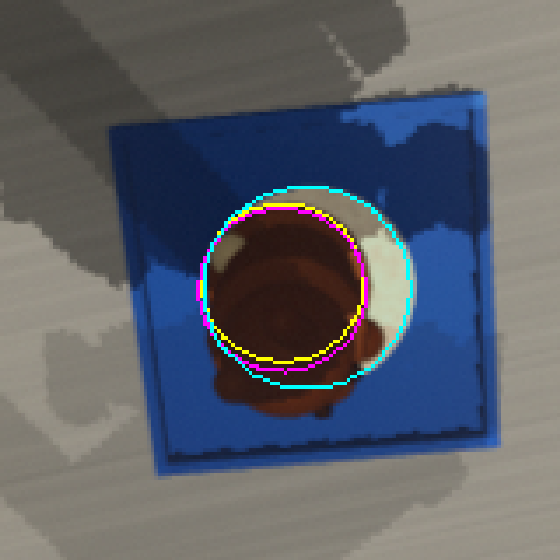

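The overlay fits the hare to about 1 mm. I'll grip and lift it.

```bash
python3 -m inch '[[0,0,-0.2,0,0,0],[0,0,-0.4,0,0,0],[0,0,-0.6,0,0,0],[0,0,-0.78,0,0,0],[0,0,-0.903,0,0,0]]'
python3 -m inch '[[0,0,0,0,0,0],[0,0,0,0,0,0],[0,0,0,0,0,0],[0,0,0,0,0,0],[0,0,0,0,0,0]]' -0.2 20
python3 -m inch '[[0,0,0,0,0,0],[0,0,0,0,0,0],[0,0,0,0,0,0]]'
python3 -m inch '[[0,0,0.05,0,0,0],[0,0,0.25,0,0,0],[0,0,0.5,0,0,0],[0,0,0.75,0,0,0],[0,0,0.953,0,0,0]]'
```

```text
time: 18.65
ee_pos: [509.2, 324.8, 36.1]
eef_rot: [0.116, 0.993, -0.002, -0.002]
contact_force: [-0.2, 0.1, -0.0]
width: 85.3
grasp_force: 0.0
time: 19.15
ee_pos: [511.5, 328.2, 40.0]
eef_rot: [0.115, 0.993, 0.0, 0.001]
contact_force: [-1.0, -1.5, 3.1]
width: 41.4
grasp_force: 20.8
time: 19.45
ee_pos: [511.5, 328.2, 40.0]
eef_rot: [0.115, 0.993, 0.0, 0.001]
contact_force: [0.6, -0.6, 6.2]
width: 41.4
grasp_force: 21.1
time: 19.95
ee_pos: [510.6, 328.3, 184.2]
eef_rot: [0.115, 0.993, 0.0, 0.0]
contact_force: [1.0, -0.3, -0.7]
width: 41.6
grasp_force: 20.7
```

```bash
python3 -m inch '[[-0.02,-0.15,0,0,0,0],[-0.04,-0.35,0,0,0,0],[-0.05,-0.55,0,0,0,0],[-0.06,-0.75,0,0,0,0],[-0.071,-0.895,0,0,0,0]]'
python3 -m inch '[[-0.02,-0.18,0,0,0,0],[-0.04,-0.36,0,0,0,0],[-0.05,-0.54,0,0,0,0],[-0.06,-0.72,0,0,0,0],[-0.071,-0.895,0,0,0,0]]'
python3 -m inch '[[-0.02,-0.18,0,0,0,0],[-0.04,-0.36,0,0,0,0],[-0.05,-0.54,0,0,0,0],[-0.06,-0.72,0,0,0,0],[-0.071,-0.895,0,0,0,0]]'
python3 -m inch '[[-0.02,-0.18,0,0,0,0],[-0.04,-0.36,0,0,0,0],[-0.05,-0.54,0,0,0,0],[-0.06,-0.72,0,0,0,0],[-0.071,-0.895,0,0,0,0]]'
python3 -m inch '[[-0.02,-0.2,0,0,0,0],[-0.04,-0.4,0,0,0,0],[-0.06,-0.6,0,0,0,0],[-0.071,-0.8,0,0,0,0],[-0.071,-0.895,0,0,0,0]]'
python3 -m inch '[[0,0,-0.2,0,0,0],[0,0,-0.42,0,0,0],[0,0,-0.64,0,0,0],[0,0,-0.8,0,0,0],[0,0,-0.88,0,0,0]]'
python3 -m inch '[[0,0,-0.02,0,0,0],[0,0,-0.04,0,0,0],[0,0,-0.05,0,0,0],[0,0,-0.057,0,0,0],[0,0,-0.057,0,0,0]]'
python3 -m inch '[[0,0,-0.003,0,0,0],[0,0,-0.006,0,0,0],[0,0,-0.008,0,0,0],[0,0,-0.008,0,0,0],[0,0,-0.008,0,0,0]]'
```

```text
time: 20.45
ee_pos: [499.2, 192.3, 182.1]
eef_rot: [0.115, 0.993, -0.0, -0.0]
contact_force: [-0.1, 0.5, -0.7]
width: 41.0
grasp_force: 20.7
time: 20.95
ee_pos: [488.8, 58.7, 182.1]
eef_rot: [0.115, 0.993, 0.0, -0.0]
contact_force: [-0.5, 0.4, -0.9]
width: 41.7
grasp_force: 20.7
time: 21.45
ee_pos: [478.3, -75.6, 182.1]
eef_rot: [0.115, 0.993, 0.0, 0.0]
contact_force: [0.1, -0.7, -1.3]
width: 41.5
grasp_force: 20.7
time: 21.95
ee_pos: [467.7, -209.8, 182.1]
eef_rot: [0.115, 0.993, 0.0, 0.0]
contact_force: [0.2, 0.6, -0.6]
width: 41.8
grasp_force: 20.7
time: 22.45
ee_pos: [457.2, -345.5, 182.1]
eef_rot: [0.116, 0.993, -0.001, 0.0]
contact_force: [0.4, -0.2, -0.9]
width: 41.1
grasp_force: 20.7
time: 22.95
ee_pos: [456.2, -341.3, 47.7]
eef_rot: [0.115, 0.993, 0.001, -0.002]
contact_force: [0.8, 0.4, -0.3]
width: 41.2
grasp_force: 20.7
time: 23.45
ee_pos: [457.7, -343.6, 41.9]
eef_rot: [0.115, 0.993, -0.0, 0.001]
contact_force: [-0.3, -0.5, -1.3]
width: 41.7
grasp_force: 20.7
time: 23.95
ee_pos: [457.4, -343.3, 40.1]
eef_rot: [0.115, 0.993, -0.0, 0.0]
contact_force: [-1.2, -1.2, 0.3]
width: 41.5
grasp_force: 20.7
```

```bash
python3 -m inch '[[0,0,-0.002,0,0,0],[0,0,-0.002,0,0,0],[0,0,-0.002,0,0,0]]'
python3 -m inch '[[0,0,0,0,0,0],[0,0,0,0,0,0],[0,0,0,0,0,0]]' 0.1
python3 -m inch '[[0,0,0,0,0,0],[0,0,0,0,0,0],[0,0,0,0,0,0],[0,0,0,0,0,0]]' 1
python3 -m inch '[[0,0,0.1,0,0,0],[0,0,0.3,0,0,0],[0,0,0.6,0,0,0],[0,0,0.9,0,0,0],[0,0,0.9,0,0,0]]'
python3 - <<'E'
from bench import camera
import cv2
im=camera("scene")[220:310,90:190];sd=camera("side")[105:195,295:395]
cv2.imwrite("pics/b4.png",cv2.hconcat([cv2.resize(c[...,::-1],(400,360)) for c in(im,sd)]))
E
```

```text
time: 24.25
ee_pos: [457.3, -343.3, 40.0]
eef_rot: [0.115, 0.993, -0.0, 0.0]
contact_force: [-0.2, 0.2, 5.7]
width: 41.5
grasp_force: 21.1
time: 24.55
ee_pos: [457.4, -343.2, 39.5]
eef_rot: [0.115, 0.993, -0.0, -0.0]
contact_force: [-0.0, -0.1, -0.4]
width: 46.8
grasp_force: 0.0
time: 24.95
ee_pos: [457.4, -343.3, 39.7]
eef_rot: [0.115, 0.993, -0.0, -0.0]
contact_force: [0.0, -0.6, -0.1]
width: 85.8
grasp_force: 0.0
time: 25.45
ee_pos: [460.7, -346.3, 181.1]
eef_rot: [0.115, 0.993, -0.004, 0.005]
contact_force: [1.2, -0.9, 0.3]
width: 85.4
grasp_force: 0.0
```

View pics/b4.png

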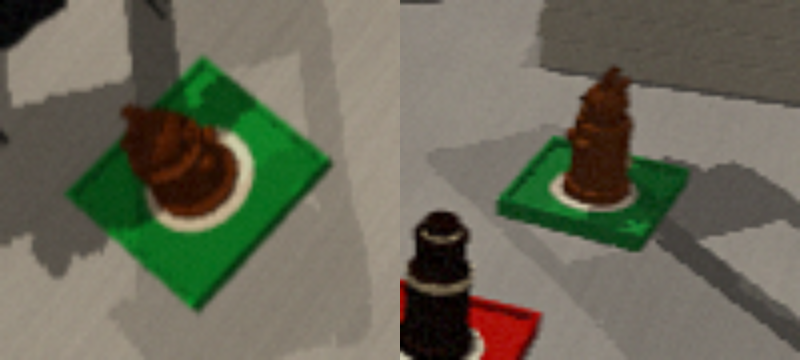

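The hare is upright and centred on the green tray's disc. The last one is the bear, from the board to the blue tray.

```bash
python3 -m inch '[[0.03,0.25,0,0,0,0],[0.08,0.5,0,0,0,0],[0.1235,0.7885,0,0,0,0],[0.1235,0.7885,0,0,0,0]]'
python3 -m inch '[[0.03,0.25,0,0,0,0],[0.08,0.5,0,0,0,0],[0.1235,0.7885,0,0,0,0],[0.1235,0.7885,0,0,0,0]]'
python3 -m inch '[[0.03,0.25,0,0,0,0],[0.08,0.5,0,0,0,0],[0.1235,0.7885,0,0,0,0],[0.1235,0.7885,0,0,0,0]]'
python3 -m inch '[[0.03,0.25,0,0,0,0],[0.08,0.5,0,0,0,0],[0.1235,0.7885,0,0,0,0],[0.1235,0.7885,0,0,0,0],[0.1235,0.7885,0,0,0,0]]'
python3 -m inch '[[0,0,-0.2,0,0,0],[0,0,-0.4,0,0,0],[0,0,-0.6,0,0,0],[0,0,-0.78,0,0,0],[0,0,-0.905,0,0,0]]'
python3 -m inch '[[0,0,0,0,0,0],[0,0,0,0,0,0],[0,0,0,0,0,0],[0,0,0,0,0,0],[0,0,0,0,0,0]]' -0.2 20
python3 -m inch '[[0,0,0,0,0,0],[0,0,0,0,0,0],[0,0,0,0,0,0]]'
python3 -m inch '[[0,0,0.05,0,0,0],[0,0,0.25,0,0,0],[0,0,0.5,0,0,0],[0,0,0.75,0,0,0],[0,0,0.893,0,0,0]]'
```

```text
time: 25.95
ee_pos: [473.9, -219.2, 172.5]
eef_rot: [0.114, 0.994, 0.002, -0.003]
contact_force: [-1.5, -0.2, 0.3]
width: 85.2
grasp_force: 0.0
time: 26.35
ee_pos: [493.1, -102.4, 173.0]
eef_rot: [0.113, 0.994, 0.001, -0.002]
contact_force: [0.6, -1.2, -0.7]
width: 85.3
grasp_force: 0.0
time: 26.75
ee_pos: [512.6, 14.9, 173.5]
eef_rot: [0.113, 0.994, 0.001, -0.001]
contact_force: [-0.4, -0.1, 0.3]
width: 85.5
grasp_force: 0.0
time: 27.25
ee_pos: [531.1, 129.2, 173.6]
eef_rot: [0.114, 0.993, -0.001, -0.001]
contact_force: [-0.4, -0.6, -0.3]
width: 85.2
grasp_force: 0.0
time: 27.75
ee_pos: [530.0, 127.2, 36.7]
eef_rot: [0.116, 0.993, -0.001, -0.002]
contact_force: [-0.2, 0.5, -0.0]
width: 85.2
grasp_force: 0.0
time: 28.25
ee_pos: [532.5, 129.6, 40.1]
eef_rot: [0.115, 0.993, 0.0, 0.001]
contact_force: [0.3, -1.7, 3.4]
width: 41.4
grasp_force: 20.8
time: 28.55
ee_pos: [532.5, 129.6, 40.1]
eef_rot: [0.115, 0.993, -0.0, 0.001]
contact_force: [-0.7, -2.9, 7.7]
width: 41.2
grasp_force: 21.1
time: 29.05
ee_pos: [532.4, 130.3, 176.2]
eef_rot: [0.115, 0.993, 0.001, 0.002]
contact_force: [1.0, 0.5, -1.1]
width: 41.6
grasp_force: 20.9
```

```bash
python3 -m inch '[[-0.02,0.15,0,0,0,0],[-0.04,0.3,0,0,0,0],[-0.055,0.45,0,0,0,0],[-0.055,0.6,0,0,0,0],[-0.055,0.683,0,0,0,0]]'
python3 -m inch '[[-0.02,0.15,0,0,0,0],[-0.04,0.3,0,0,0,0],[-0.055,0.5,0,0,0,0],[-0.055,0.63,0,0,0,0],[-0.055,0.683,0,0,0,0]]'
python3 -m inch '[[0,0,-0.2,0,0,0],[0,0,-0.4,0,0,0],[0,0,-0.6,0,0,0],[0,0,-0.75,0,0,0],[0,0,-0.82,0,0,0]]'
python3 -m inch '[[0,0,-0.02,0,0,0],[0,0,-0.04,0,0,0],[0,0,-0.05,0,0,0],[0,0,-0.057,0,0,0],[0,0,-0.057,0,0,0]]'
python3 -m inch '[[0,0,-0.003,0,0,0],[0,0,-0.006,0,0,0],[0,0,-0.008,0,0,0],[0,0,-0.008,0,0,0],[0,0,-0.008,0,0,0]]'
```

```text
time: 29.55
ee_pos: [522.6, 234.0, 173.2]
eef_rot: [0.115, 0.993, 0.0, -0.0]
contact_force: [0.1, -0.4, -1.5]
width: 41.3
grasp_force: 21.0
time: 30.05
ee_pos: [514.9, 336.3, 173.0]
eef_rot: [0.114, 0.993, 0.0, 0.0]
contact_force: [0.5, 0.4, -0.6]
width: 41.3
grasp_force: 21.0
time: 30.55
ee_pos: [513.6, 333.2, 47.6]
eef_rot: [0.115, 0.993, -0.001, -0.002]
contact_force: [-0.4, -0.5, -1.1]
width: 41.4
grasp_force: 20.9
time: 31.05
ee_pos: [515.4, 335.0, 42.1]
eef_rot: [0.115, 0.993, 0.0, 0.0]
contact_force: [-0.4, 0.0, -1.4]
width: 41.1
grasp_force: 20.9
time: 31.55
ee_pos: [514.9, 334.8, 40.2]
eef_rot: [0.115, 0.993, -0.0, -0.0]
contact_force: [-0.9, 0.3, -0.8]
width: 41.5
grasp_force: 20.9
```

```bash
python3 -m inch '[[0,0,-0.002,0,0,0],[0,0,-0.002,0,0,0],[0,0,-0.002,0,0,0]]'
```

```text
time: 31.85
ee_pos: [514.9, 334.8, 40.1]
eef_rot: [0.115, 0.993, 0.0, 0.0]
contact_force: [-2.0, -0.8, 3.2]
width: 41.7
grasp_force: 21.3
```

```bash
python3 -m inch '[[0,0,0,0,0,0],[0,0,0,0,0,0],[0,0,0,0,0,0]]' 0.1
python3 -m inch '[[0,0,0,0,0,0],[0,0,0,0,0,0],[0,0,0,0,0,0],[0,0,0,0,0,0]]' 1
python3 -m inch '[[0,0,0.1,0,0,0],[0,0,0.3,0,0,0],[0,0,0.6,0,0,0],[0,0,0.9,0,0,0],[0,0,0.9,0,0,0]]'
python3 -m inch '[[-0.25,0.25,0.2,0,0,0],[-0.5,0.5,0.4,0,0,0],[-0.6,0.7,0.4,0,0,0],[-0.6,0.9,0.4,0,0,0],[-0.6,0.9,0.4,0,0,0]]'
python3 - <<'E'
from bench import camera
import cv2
a,b=camera("scene")[:,:,::-1],camera("side")[:,:,::-1]
k=lambda im,x,y:cv2.resize(im[y-45:y+35,x-33:x+33],(198,240))
cv2.imwrite("pics/f.png",cv2.vconcat([cv2.hconcat([k(a,295,97),k(a,213,200),k(a,140,265),k(a,267,143)]),cv2.hconcat([k(b,222,318),k(b,304,191),k(b,344,152),k(b,258,247)])]))
cv2.imwrite("pics/scene9.png",a)
E
```

```text
time: 32.15
ee_pos: [515.0, 334.7, 39.7]
eef_rot: [0.115, 0.993, -0.0, 0.0]
contact_force: [-0.6, 0.0, -0.5]
width: 47.1
grasp_force: 0.0
time: 32.55
ee_pos: [515.0, 334.8, 39.8]
eef_rot: [0.115, 0.993, -0.0, -0.0]
contact_force: [-0.2, 0.2, -0.5]
width: 85.5
grasp_force: 0.0
time: 33.05
ee_pos: [519.3, 337.0, 183.0]
eef_rot: [0.115, 0.993, 0.004, 0.006]
contact_force: [1.0, 0.8, -0.0]
width: 85.4
grasp_force: 0.0
time: 33.55
ee_pos: [424.0, 473.9, 236.3]
eef_rot: [0.113, 0.994, 0.002, 0.001]
contact_force: [0.0, -1.0, -0.6]
width: 85.5
grasp_force: 0.0
```

View pics/f.png

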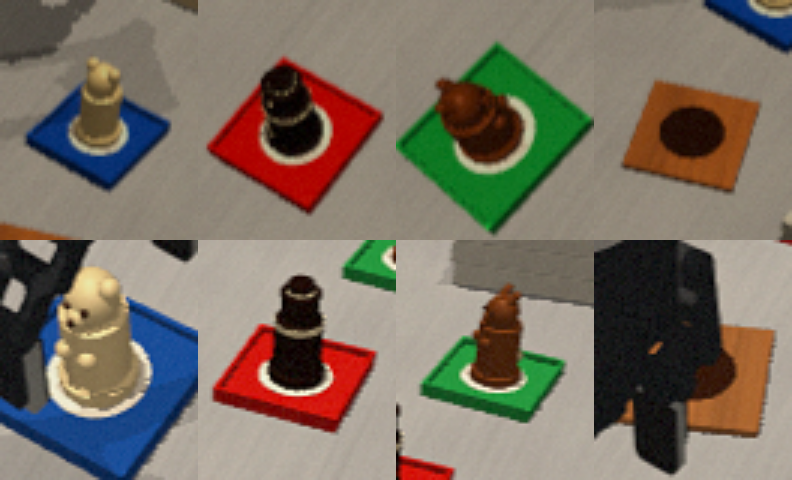

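View pics/scene9.png

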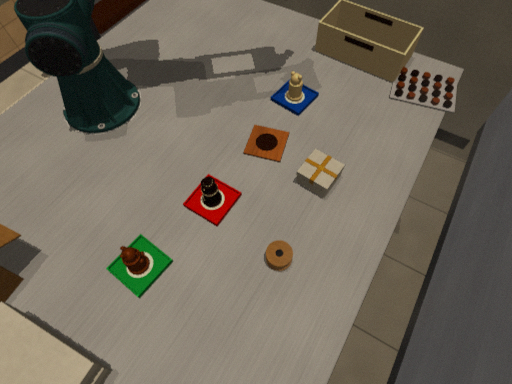

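The bear on blue (295,97), snowman on red (211,197) and hare on green (137,263) all stand upright on their discs. The board at (267,143) is empty, and the gift box and spool haven't moved.

```bash
python3 -m inch '[[0,0,0,0,0,0],[0,0,0,0,0,0],[0,0,0,0,0,0]]' && python3 -c "
from bench import r
print(r.hand_in())"
```

```text
time: 33.95
ee_pos: [425.3, 468.7, 234.7]
eef_rot: [0.116, 0.993, -0.0, -0.0]
contact_force: [-0.2, 0.8, 0.0]
width: 85.4
grasp_force: 0.0
the job is handed in; nothing more can be done
None
```

The job is handed in at about 34 s: the last pictures show the snowman on red, the hare on green and the bear on blue, each upright and centred on its disc, with the board empty and the gift box and spool where they were; the hand-in returned no verdict.

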